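# Load bonded valve bodies into a hasped UV curing chamber and switch it on

### The arm

A 7-joint arm with a two-finger parallel gripper is mounted at the origin on the work surface; the furniture and walls round the work are solid. World frame = base frame: x ahead of the robot, y to its left, z up, the work surface at z = 0. Lengths are in m, angles in rad, forces in N, time in s.
With the tool pointing down it reaches from about 0.425 to 0.95 m from the base axis. Payload 4.7 kg.
Tool frame: the origin (TCP) lies between the finger pads; the fingertips stand 25 mm ahead of it and the grasp point (between the pads) lies 6 mm ahead of it; z points along the fingers, y is the line along which they close (so a half turn about z gives the same grasp; the last joint's range is limited). The gripper opens to 85 mm and grips with 20 to 120 N. Pads are 22 mm wide; open, the fingers measure 114 mm over their backs; the gripper's body (76 mm by 85 mm) begins 54 mm behind the grasp point. The pads swing forward as they close: fully open they stand 13 mm farther back than shut.
Start: joints at [1.125, 0.469, -0.049, 1.532, 0.024, 1.141, -0.082], TCP at [0.273, -0.617, 0.256] pointing down, gripper open.
Joint ranges: [-2.59, 2.59], [-0.33, 1.99], [-1.39, 1.29], [0.1, 2.45], [-1.04, 4.18], [0.21, 1.99], [-2.66, 2.66]. Speed limits (rad/s): [2.57, 2.57, 3.14, 3.14, 3.14, 3.14, 3.14].

### API

Orientations are given as a 3x3 rotation matrix whose columns are the frame's x, y, z axes.
In Python, from rig import * gives the robot as it stands. Calls block until the motion is done:
- movep(position, orientation): joint-space move of the TCP to a pose.
- move_l(position, attitude=None, feed=0.15, until_force=None): straight line of the TCP; attitude=None keeps the orientation; feed is the mean speed in m/s. With until_force (N) it stops when the force on the tool has changed by that much, and returns True; else False.
- move_joints(angles): joint-space move.
- command_gripper(opening, newtons=None): finger opening in m; newtons is the grip in N (None keeps the last); returns when the fingers have stopped.
- sleep(seconds).
- inverse_kinematics(position, orientation): joint angles nearest the present ones, or None.
- sense(): the state.
- camera(name): name is "side" or "top" or "wrist"; returns (picture, depth): 384x512x3 uint8, red, green, blue; 384x512 float32, m along the optical axis (not along the pixel's ray), 0 where there is no reading.
- camera_params(name): a dict with "K" (3x3 intrinsics, pixels), "position" and "rotation" of the camera in the world; the wrist camera has in their place "tool_from_camera" (4x4, takes a point from camera to tool coordinates, whose origin is the TCP and whose axes are the flange's). Camera axes: x right, y down, z forward; pixel columns grow to the right and rows downward; lengths in m; the calibration is good to about 2 mm. A picture is of the moment at which its call begins: read the wrist's pose just before it. camera_params takes no time and is no camera call.
A pose or a line that the arm cannot do raises Unreachable and nothing moves.
- finish_job(): hands the job in; it is judged then, once.
The state is a dict: "time_s": time; "joint_pos": joint angles; "qd": joint speeds; "joint_efforts": joint torques, N m; "position": TCP position; "tcp_rot": TCP orientation; "wrist_force": force on the tool from outside, world axes, zero at the start; "ft_torque": the same for the moment, N m; "finger_gap": finger opening in m; "gripper_force": force on a finger pad.
Only numpy, scipy, OpenCV 4.12 (cv2) and the standard library are available. Lean on these libraries where they do the work, as an engineer would, in place of code of your own. Each camera call takes 0.05 s, during which the arm holds its last target. There are 200 camera calls.

### The job

Cure the green valve bodies that lie on the worktop near the white UV chamber: turn the chamber's red isolator off, swing the hasp off its staple, put the lid fully back, and lay every one of them flat in a bay of its own on the wire rack, white cover up and lengthwise in the bay. Then shut the lid, swing the hasp back down over its staple so that it hangs flat against the front, and last turn the isolator on (clockwise, to the green dot). The lamp must never be on while the hasp is off or the lid is up, and the two vials and the tally counter stay where they are.

Things in the scene. Friction and masses are not known exactly. Their poses are not given: they have to be found in the camera images.
- chamber: white UV chamber, fixed; origin on the worktop under the tub's centre, x to its back, y to its left, z up. Tub 110 (x) x 244 (y) mm outside, walls 5 mm, open rim at z = 100 mm, inner floor at z = 56 mm with a wire rack of three bays. Grey control pod on its right end: 110 x 94 mm, centred at y = -169 mm, top at z = 85 mm
- bay_1 (a point): centre of the left bay, on the tub's inner floor; axes as the chamber's. Wires 5 mm thick, tops 8 mm above the floor, bound it: 52 mm clear in y, 88 mm in x (a valve body's length goes along x). Bays are 70 mm apart in y; 25 mm from an outer valve body to the tub's end wall
- bay_2 (a point): centre of the middle bay, on the tub's inner floor; axes as the chamber's. Wires 5 mm thick, tops 8 mm above the floor, bound it: 52 mm clear in y, 88 mm in x (a valve body's length goes along x). Bays are 70 mm apart in y; 25 mm from an outer valve body to the tub's end wall
- bay_3 (a point): centre of the right bay, on the tub's inner floor; axes as the chamber's. Wires 5 mm thick, tops 8 mm above the floor, bound it: 52 mm clear in y, 88 mm in x (a valve body's length goes along x). Bays are 70 mm apart in y; 25 mm from an outer valve body to the tub's end wall
- lid (a joint): aluminium lid, 112 x 246 x 20 mm, hinged at the back of the tub: 0 shut, 1.75 rad fully open (leaning back); its stiff hinge (about 0.4 N m, lid 0.36 kg) leaves it where it is let go
- lid_hinge (a point): middle of the lid's hinge line (parallel to the chamber's y), 55 mm behind the tub's centre, z = 100 mm; does not move
- lid_pull (a point): centre of the lid's black T-shaped pull (crossbar along the chamber's y, 34 mm long, 22 mm thick), on a 10 mm stalk, 34 mm in front of the lid's front edge (left part); 146 mm in front of and 10 mm above the hinge line when shut, and goes round with the lid; gripped from above on its two ends, the fingers closing along the chamber's y, the bar turns between them only stiffly
- hasp (a joint): steel hasp (slotted strap 46 x 74 x 3 mm) hinged along y on the lid's front edge, right of the pull: 0 = hangs down against the front with the staple through its slot (the lid is then held to about 0.07 rad of play), grows as its lower end swings out towards the robot and up, 1.75 rad at its stop; stays where it is left (about 0.08 N m), and turns with the lid
- hasp_hinge (a point): middle of the hasp's hinge, 62 mm in front of the tub's centre at z = 110 mm when the lid is shut; goes with the lid
- hasp_pull (a point): centre of the hasp's black ball pull, 22 mm in diameter (it turns easily between the fingers) on an 8 mm stalk, 50 mm out from the strap and 66 mm from the hinge along the strap; with the hasp hooked it stands 112 mm in front of the tub's centre at z = 44 mm, the lid's front edge being 55 mm behind it and its top at z = 120 mm
- staple (a point): front end of the steel staple loop that sticks out 22 mm from the tub's front wall at z = 62 mm
- isolator (a joint): red bar handle of the lamp isolator on top of the pod, on a yellow plate: 0 = OFF, the bar lies along the chamber's y with its white mark at the white dot (left); 1.57 = ON, turned clockwise seen from above, the bar along the chamber's x with its mark at the green dot (back). An over-centre spring (at most about 0.2 N m, middle at 0.79) snaps it to the nearer end when let go
- isolator_grip (a point): middle of the isolator's bar (70 long x 18 wide x 24 mm high, so 12 mm of it above and below this point), on its axis, 111 mm above the worktop, 26 mm above the pod's top
- valve_a: green moulded valve body with a white bonded cover on top, 44 mm wide (grip it there), 26 mm high, 54 mm long, 76 mm with the hose barb at each end, 0.12 kg; origin at the centre of its underside, x along its length, y across the 44 mm, z up. It may go into a bay either way round. Absent in some starts (None)
- valve_b: green moulded valve body with a white bonded cover on top, 44 mm wide (grip it there), 26 mm high, 54 mm long, 76 mm with the hose barb at each end, 0.12 kg; origin at the centre of its underside, x along its length, y across the 44 mm, z up. It may go into a bay either way round. Absent in some starts (None)
- valve_c: green moulded valve body with a white bonded cover on top, 44 mm wide (grip it there), 26 mm high, 54 mm long, 76 mm with the hose barb at each end, 0.12 kg; origin at the centre of its underside, x along its length, y across the 44 mm, z up. It may go into a bay either way round. Absent in some starts (None)
- valve_d: green moulded valve body with a white bonded cover on top, 44 mm wide (grip it there), 26 mm high, 54 mm long, 76 mm with the hose barb at each end, 0.12 kg; origin at the centre of its underside, x along its length, y across the 44 mm, z up. It may go into a bay either way round. Absent in some starts (None)
- white_vial: bystander: white vial with a blue cap, 22 x 46 mm, standing; origin under its centre
- amber_vial: bystander: amber vial with a white cap, 22 x 52 mm, standing; origin under its centre. (To the right of the vials, at the worktop's right edge, stands a spring-arm lamp that the arm must keep clear of: x 0.45 to 0.60 m, y -0.40 to -0.58 m, up to z = 0.40 m)
- counter: bystander: grey hand tally counter, 42 x 49 x 20 mm; origin under its centre
There are look-alikes about, which are no part of the job. What is shaped like the valve_a but black or purple is not meant. Leave any black look-alike of the valve_b alone.

How it is judged:
By the outcome, as a careful person would: the job done as asked, in the order asked, and still so for the second after the job is handed in, with the robot touching nothing.
Of valve_a, valve_b, valve_c, valve_d only 2 to 3 are there at a start; the rules pass over those that are not, and their reading is None.
At some moment in a run one of valve_a, valve_b, valve_c, valve_d may be knocked a few centimetres aside while the robot is not near it.
Once in a run the grip may slacken for a moment while it holds something.
It also fails if it takes over 210 s, if anything falls off the work surface, if the arm or the gripper's body presses on something with over 40 N, if the wrist force passes 120 N, or if a joint passes its speed limit or range.

## Working session

There is one attempt and no reset: what is moved stays moved. The work goes in short steps, each a Python script; the robot and the scene stay as the last script left them, time stands still between calls to the robot, and variables do not carry over. Pictures are saved under pics/ and viewed, at most 14 in all, crops included, and the job is handed in when it is done.

```bash
ls; mkdir -p pics
python3 - <<'E'
from rig import *
import cv2
for n in ("side","top"):
    p,d=camera(n); cv2.imwrite(f"pics/{n}0.png",p[:,:,::-1]); print(n,camera_params(n))
print(camera_params("wrist"))
s=sense();print(s)
E
```

```text
pics
side {'K': array([[468.28629448,   0.        , 249.06863336],
       [  0.        , 468.28629448, 185.92573036],
       [  0.        ,   0.        ,   1.        ]]), 'position': array([0.21106553, 0.99864627, 0.74910341]), 'rotation': array([[-0.95159629, -0.16263105,  0.2607981 ],
       [-0.30732481,  0.51451426, -0.80051642],
       [-0.00399552, -0.84191818, -0.53959041]])}
top {'K': array([[379.99027999,   0.        , 255.55596502],
       [  0.        , 379.99027999, 190.48664154],
       [  0.        ,   0.        ,   1.        ]]), 'position': array([0.41144967, 0.00811959, 1.16921246]), 'rotation': array([[ 0.00769517, -0.99475883,  0.10195905],
       [-0.99984948, -0.00923969, -0.01468486],
       [ 0.01554997, -0.1018307 , -0.9946802 ]])}
{'K': array([[298.65203172,   0.        , 258.24117385],
       [  0.        , 298.65203172, 192.81185321],
       [  0.        ,   0.        ,   1.        ]]), 'tool_from_camera': array([[ 1.10945110e-03, -9.46145395e-01, -3.23740113e-01,
         8.27722376e-02],
       [ 9.99998642e-01,  6.55117739e-04,  1.51236422e-03,
         
[... 323 characters left out ...]
, 'qd': array([ 0.00131504, -0.00332473,  0.00141629, -0.0034321 , -0.00229649,
       -0.00081829, -0.00022824]), 'joint_efforts': array([ 1.52013137e-03, -5.11516464e+01, -4.63402004e-02, -2.38390625e+01,
        1.08618141e-02,  4.37581402e-03, -6.86784475e-06]), 'position': array([ 0.27311746, -0.61675544,  0.25532388]), 'tcp_rot': array([[ 9.14349265e-01,  4.04925719e-01, -7.63367668e-04],
       [ 4.04926436e-01, -9.14347847e-01,  1.61117970e-03],
       [-4.55754863e-05, -1.78228872e-03, -9.99998411e-01]]), 'wrist_force': array([-0.40436963, -0.05871256, -0.62990671]), 'ft_torque': array([ 0.03050412, -0.02886288, -0.00257008]), 'gripper_force': 0.0, 'finger_gap': 0.08552327264447439}
```

View pics/top0.png

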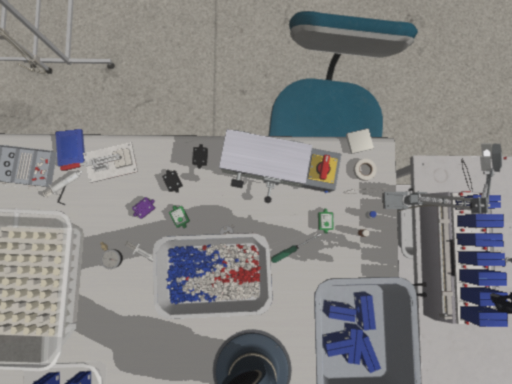

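View pics/side0.png

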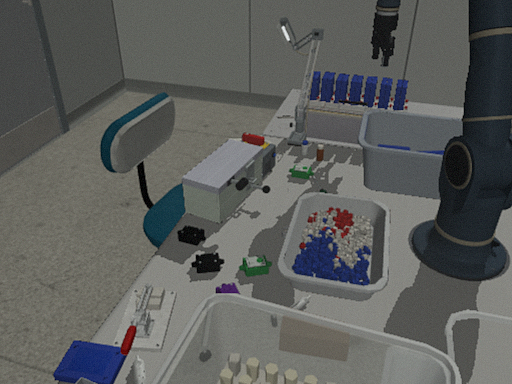

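The top view shows green valve candidates at (179,216) and (327,220). The look-alikes are black at (200,156) and (172,181), and purple at (143,208). The dark thing at (285,254) looks like a screwdriver. The chamber is at (265,157), with the red isolator at (323,168), the T-pull at (237,183) and the ball at (268,199). The side view shows the same two green bodies at (302,172) and (256,265). Next is a close crop.

Run:
```python
import cv2
p=cv2.imread("pics/top0.png")[125:275,125:400]
cv2.imwrite("pics/crop1.png",cv2.resize(p,(800,436),interpolation=cv2.INTER_CUBIC))
```

```text
(no output)
```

View pics/crop1.png

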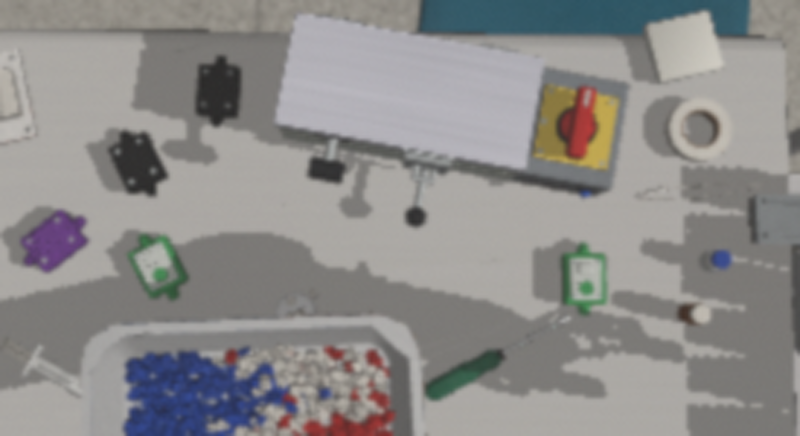

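Two green bodies, both white cover up, at crop (157,265) and (585,277). The isolator is ON, with its bar toward the back. The vials are at crop (720,258) and (695,313). Next I measure the poses.

```bash
cat > h.py <<'E'
from rig import *
import numpy as np, cv2
def campose(n):
    c=camera_params(n)
    if n!="wrist": return c["K"],np.array(c["rotation"]),np.array(c["position"])
    s=sense(); T=c["tool_from_camera"]; R=s["tcp_rot"]
    return c["K"],R@T[:3,:3],s["position"]+R@T[:3,3]
def snap(n,f=None):
    P=campose(n); p,d=camera(n)
    if f: cv2.imwrite("pics/"+f,p[:,:,::-1])
    return p,d,P
def cloud(d,P):
    K,R,t=P; v,u=np.indices(d.shape)
    r=np.stack([(u-K[0,2])/K[0,0],(v-K[1,2])/K[1,1],np.ones_like(d)],-1)
    w=(r*d[...,None])@R.T+t; w[d<=0]=np.nan; return w
def plane(uv,P,z):
    K,R,t=P; uv=np.atleast_2d(uv); r=np.c_[(uv[:,0]-K[0,2])/K[0,0],(uv[:,1]-K[1,2])/K[1,1],np.ones(len(uv))]@R.T
    return t+r*((z-t[2])/r[:,2])[:,None]
def hsv(p): return cv2.cvtColor(p,cv2.COLOR_RGB2HSV)
def blobs(m,amin):
    n,l,st,c=cv2.connectedComponentsWithStats(m.astype(np.uint8)); return [(l==i,st[i],c[i]) for i in range(1,n) if st[i,4]>=amin]
def rect(xy): # centre, size(long,short), angle of long axis
    (c,s,a)=cv2.minAreaRect((np.asarray(xy)*1000).astype(np.float32)); a=np.radians(a)
    if s[0]<s[1]: s=s[::-1]; a+=np.pi/2
    return np.array(c)/1000,np.array(s),(a+np.pi/2)%np.pi-np.pi/2
def down(yaw): # tool z down, closing axis y along (cos yaw, sin yaw)
    y=np.array([np.cos(yaw),np.sin(yaw),0]); z=np.array([0,0,-1.]); return np.c_[np.cross(y,z),y,z]
def green(p): h=hsv(p); return (h[...,0]>52)&(h[...,0]<85)&(h[...,1]>90)&(h[...,2]>60)
def white_in(p): h=hsv(p); return (h[...,1]<60)&(h[...,2]>150)
E
python3 - <<'E'
from h import *
np.set_printoptions(precision=4,suppress=True)
p,d,P=snap("top"); w=cloud(d,P); h=hsv(p)
print("table z",np.nanmedian(w[225:235,135:150,2]))
roi=np.zeros(d.shape,bool); roi[125:215,210:320]=1
m=roi&(abs(w[...,2]-.12)<.006)
b=max(blobs(m,50),key=lambda b:b[1][4]); print("lid",np.nanmedian(w[b[0]][:,2]),b[1],rect(w[b[0]][:,:2]))
ys,xs=np.nonzero(b[0]); print("lid by plane",rect(plane(np.c_[xs,ys],P,.12)[:,:2]))
roi[:]=0; roi[130:215,210:360]=1
red=roi&((h[...,0]<8)|(h[...,0]>172))&(h[...,1]>150)
for b in blobs(red,8):
    ys,xs=np.nonzero(b[0]);print("red",b[1],np.nanmedian(w[b[0]][:,2]),rect(plane(np.c_[xs,ys],P,.123)[:,:2]))
yel=roi&(h[...,0]>15)&(h[...,0]<35)&(h[...,1]>120)
for b in blobs(yel,30):
    ys,xs=np.nonzero(b[0]);print("yel",b[1],np.nanmedian(w[b[0]][:,2]),rect(plane(np.c_[xs,ys],P,.086)[:,:2]))
blk=roi&(h[...,2]<60)
for b in blobs(blk,12): print("blk",b[1],b[2],np.nanpercentile(w[b[0]][:,2],[10,50,90]),np.nanmedian(w[b[0]],0))
g=green(p)
for b in blobs(g,15):
    print("green",b[1],b[2],np.nanpercentile(w[b[0]][:,2],[10,90]),plane(b[2],P,.026))
E
```

```text
table z -0.0012137969454218966
lid 0.11921755381470822 [ 219  129   93   55 3465] (array([ 0.6137, -0.0336]), array([245.7148, 120.6948]), np.float64(1.3939861325473366))
lid by plane (array([ 0.6129, -0.0335]), array([245.1272, 120.3472]), np.float64(1.39323498796188))
red [321 157   9  22 104] 0.12150095408188677 (array([ 0.5837, -0.2025]), array([59.5363, 19.564 ]), np.float64(-0.18274105399516571))
yel [310 156  27  27 326] 0.08729837290541276 (array([ 0.5885, -0.2011]), array([71.3601, 70.477 ]), np.float64(-0.17681645267612112))
blk [232 180  11   7  54] [236.6852 183.0185] [0.1161 0.1192 0.1216] [0.5395 0.0444 0.1192]
blk [266 197   4   5  17] [267.4118 199.1176] [0.0524 0.0556 0.0568] [ 0.5008 -0.0423  0.0556]
green [273 252  16  10  63] [279.6825 256.3016] [0.0175 0.0231] [[ 0.3325 -0.0821  0.026 ]]
```

Both sets of measurements agree on the chamber: centre C≈(0.618,-0.034), yaw≈-0.177. From that, the pull is at chamber x=-91, y=+63 mm, the ball at x=-113, y=-29 mm and the pod at y=-169.5 mm, which all match the description. The lamp stands between the start pose and the work, so I retract first, go round it and take a wrist look over the isolator.

```bash
cat >> h.py <<'E'
C=np.array([0.618,-0.034,0]); YAW=-0.177
RC=np.array([[np.cos(YAW),-np.sin(YAW),0],[np.sin(YAW),np.cos(YAW),0],[0,0,1]])
def W(x,y,z): return C+RC@np.array([x,y,z])   # chamber -> world
def toC(w): return (np.asarray(w)-C)@RC
YY=YAW+np.pi/2   # closing along chamber y, camera toward the robot
G=np.array([0,0,.006])
E
python3 - <<'E'
from h import *
np.set_printoptions(precision=4,suppress=True)
yw=YY-np.pi
iso=np.array([.5885,-.2011,.25])
move_l([.18,-.41,.27],feed=.25)
movep([.40,-.2,.27],down(-.4))
movep(iso,down(yw))
s=sense();print(s["time_s"],s["joint_pos"],s["position"])
p,d,P=snap("wrist","w1.png"); h=hsv(p)
red=((h[...,0]<8)|(h[...,0]>172))&(h[...,1]>150)
for b in blobs(red,100):
    ys,xs=np.nonzero(b[0]);w=cloud(d,P);print("red",b[1],np.nanmedian(w[b[0]][:,2]),rect(plane(np.c_[xs,ys],P,.123)[:,:2]))
p,d,P=snap("top"); h=hsv(p)
print(h[210:222,175:184:2].tolist()[6])
g=(h[...,0]>45)&(h[...,0]<90)&(h[...,1]>70); g[:130]=0
for b in blobs(g,6):print(b[1],b[2],plane(b[2],P,.026))
print([inverse_kinematics(iso-[0,0,.13],down(yw+a)) for a in (0,.8,1.57)])
E
```

```text
3.7333 [ 0.4875  0.4058 -0.3024  1.6616  0.1332  1.0947 -1.6018] [ 0.5879 -0.2021  0.25  ]
red [ 237  149   37   77 1635] 0.12267880256988653 (array([ 0.5914, -0.2006]), array([68.9166, 30.8358]), np.float64(-0.4020241402556364))
[[35, 9, 178], [41, 11, 187], [53, 18, 187], [52, 14, 194], [50, 12, 193]]
[173 206   4   4  11] [174.6364 207.4545] [[0.4752 0.2337 0.026 ]]
[176 207  13  21  63] [183.254  218.8889] [[0.4412 0.207  0.026 ]]
[319 209  10  24  56] [322.3393 221.2321] [[ 0.4375 -0.2104  0.026 ]]
[178 218   4   3  11] [179.6364 219.0909] [[0.4405 0.2178 0.026 ]]
[325 222   4   4  12] [326.25   223.6667] [[ 0.4303 -0.2221  0.026 ]]
[272 247  25  15 124] [283.3548 253.9516] [[ 0.3395 -0.093   0.026 ]]
[array([ 0.4647,  0.5424, -0.2784,  1.7786,  0.1905,  0.8469, -1.6501]), array([ 0.5666,  0.5634, -0.4212,  1.7722,  0.2903,  0.8676, -0.9341]), array([ 0.6808,  0.5992, -0.5869,  1.7652,  0.4095,  0.9017, -0.2622])]
```

View pics/w1.png

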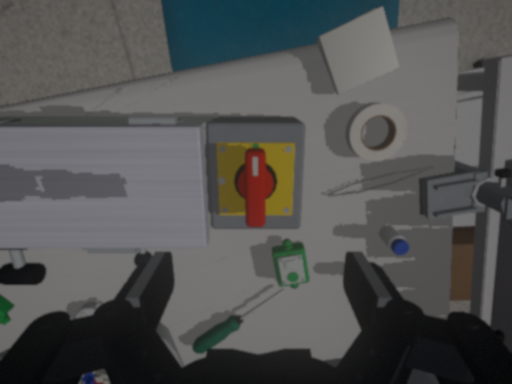

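The wrist view shows the isolator bar at (256,188), the right valve at (290,263) and the blue-capped vial at (398,245). There is also a bit of green at the left edge, (3,308). I refine the isolator and check that green.

Run:
```python
from h import *
np.set_printoptions(precision=4,suppress=True)
p,d,P=snap("wrist"); h=hsv(p); w=cloud(d,P)
red=((h[...,0]<8)|(h[...,0]>172))&(h[...,1]>120)&(w[...,2]>.115)
b=max(blobs(red,50),key=lambda b:b[1][4]); ys,xs=np.nonzero(b[0])
print(b[1],rect(w[b[0]][:,:2]),rect(plane(np.c_[xs,ys],P,.123)[:,:2]))
h_=(h[...,0]>45)&(h[...,0]<90)&(h[...,1]>70)
for b in blobs(h_,30):print(b[1],b[2],plane(b[2],P,.026),np.nanmedian(w[b[0]],0))
# lid from the wrist camera: left-front edges, pull
m=(abs(w[...,2]-.12)<.006)&(h[...,1]<60)
b=max(blobs(m,500),key=lambda b:b[1][4]); print("lid",b[1],rect(w[b[0]][:,:2]))
m=(abs(w[...,2]-.085)<.006);m=max(blobs(m,500),key=lambda b:b[1][4]); print("pod",m[1],rect(w[m[0]][:,:2]))
```

```text
[ 245  150   21   77 1346] (array([ 0.5899, -0.2008]), array([68.9751, 17.3259]), np.float64(-0.16911459080361269)) (array([ 0.5906, -0.201 ]), array([69.1423, 17.0116]), np.float64(-0.1694766475538083))
[273 240  36  46 493] [289.7241 255.6795] [[ 0.4621 -0.2227  0.026 ]] [ 0.465  -0.2229  0.0215]
[288 273  10   9  72] [292.7083 276.9028] [[ 0.4293 -0.222   0.026 ]] [ 0.4307 -0.2219  0.0279]
[  0 295  13  29 250] [  4.408 309.76 ] [[0.4475 0.1815 0.026 ]] [0.4408 0.1961 0.013 ]
[194 319  45  34 565] [215.0265 336.3858] [[ 0.3495 -0.0972  0.026 ]] [ 0.344  -0.0945  0.0204]
lid [    0   126   208   159 25846] (array([ 0.5933, -0.0513]), array([204.8687, 155.0509]), np.float64(1.3927168699718049))
pod [ 178  120  128  111 8112] (array([ 0.5925, -0.1893]), array([118.5514, 111.4881]), np.float64(1.394333408753483))
```

```bash
sed -i 's/^C=.*/C=np.array([0.619,-0.0343,0]); YAW=-0.175/' h.py; sed -i '/^C=/s/; YAW/\nYAW/' h.py
python3 - <<'E'
from h import *
np.set_printoptions(precision=3,suppress=True)
iso=np.array([.590,-.2009,.118]); yw=YY-np.pi
command_gripper(.045,60)
movep(iso+[0,0,.06],down(yw))
print(move_l(iso,feed=.06,until_force=15))
command_gripper(.01,60); s=sense();print(s["finger_gap"],s["gripper_force"],s["position"])
for a in np.arange(1,7)*np.pi/12:
    move_l(iso,down(yw+a),feed=.05); s=sense();print(a,s["ft_torque"],s["wrist_force"],s["position"],s["time_s"])
command_gripper(.05); move_l(iso+[0,0,.13],feed=.15)
p,d,P=snap("wrist","w2.png"); h=hsv(p); w=cloud(d,P)
red=((h[...,0]<8)|(h[...,0]>172))&(h[...,1]>120)&(w[...,2]>.115)
b=max(blobs(red,50),key=lambda b:b[1][4]); print(rect(w[b[0]][:,:2]),YAW+np.pi/2)
E
```

```text
False
0.016916401215174844 59.893121123313904 [ 0.59  -0.2    0.119]
0.2617993877991494 [ 0.702  0.346 -0.162] [-0.597  5.134  4.15 ] [ 0.591 -0.199  0.119] 6.6667
0.5235987755982988 [ 1.152  0.247 -0.164] [-0.129  4.672  2.945] [ 0.591 -0.199  0.119] 7.075
0.7853981633974483 [ 1.297  0.471 -0.084] [-0.857  4.654  7.362] [ 0.59  -0.199  0.119] 7.4833
1.0471975511965976 [1.649 0.652 0.153] [-0.771  5.574  3.187] [ 0.59  -0.198  0.119] 7.8917
1.3089969389957472 [1.608 0.767 0.187] [-2.914  4.908  7.006] [ 0.59  -0.198  0.119] 8.3
1.5707963267948966 [ 1.671  0.916 -0.005] [-4.922  6.032  8.775] [ 0.589 -0.198  0.119] 8.7083
(array([ 0.589, -0.199]), array([68.209, 17.47 ]), np.float64(1.401065214198931)) 1.3957963267948965
```

Run:
```python
from h import *
np.set_printoptions(precision=4,suppress=True)
movep(W(-.112,.0,.24),down(YY)); command_gripper(.08)
p,d,P=snap("wrist","w3.png"); h=hsv(p); w=cloud(d,P); c=toC(w)
print(sense()["time_s"])
for z0,z1,n in((.035,.07,"ball"),(.1,.135,"pull")):
    m=(h[...,2]<70)&(c[...,2]>z0)&(c[...,2]<z1)&(c[...,0]<-.07)&(c[...,0]>-.15)&(abs(c[...,1])<.13)
    for b in blobs(m,60):
        q=c[b[0]]; print(n,b[1],b[2],np.nanmin(q,0),np.nanmax(q,0),np.nanmedian(q,0), toC(plane(b[2],P,.05)))
```

```text
11.6833
ball [223 161  19  20 280] [232.0679 170.5071] [-0.1251 -0.0389  0.0479] [-0.1039 -0.0196  0.0578] [-0.116  -0.0288  0.0545] [[-0.1149 -0.0292  0.05  ]]
pull [313 202  43  25 965] [333.1876 213.7306] [-0.1026  0.0483  0.1031] [-0.0798  0.0824  0.1229] [-0.0946  0.0635  0.1192] [[-0.0652  0.0823  0.05  ]]
```

View pics/w3.png

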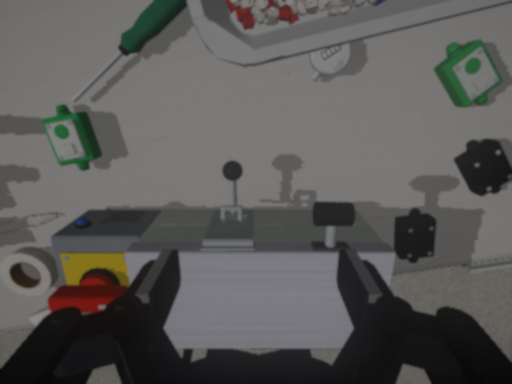

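Here the ball is at (232,170), the T-pull at (333,213), and the hasp hangs on the front at (232,212). The valves are at (72,137) and (470,72). I swing the hasp.

```bash
cat >> h.py <<'E'
HY=-.0292; HX=-.0633
def ball(th): s=np.array([-np.sin(th),-np.cos(th)]); n=np.array([-np.cos(th),np.sin(th)]); q=np.array([HX,.110])+.066*s+.050*n; return W(q[0],HY,q[1])+G
LY=.065
def pull(ph): c,s=np.cos(ph),np.sin(ph); return W(.055-.146*c+.010*s,LY,.100+.146*s+.010*c)+G
E
python3 - <<'E'
from h import *
np.set_printoptions(precision=3,suppress=True)
command_gripper(.045,40)
movep(ball(0)+[0,0,.09],down(YY))
print(move_l(ball(0),feed=.08,until_force=12))
command_gripper(.01,40); s=sense();print(s["finger_gap"],s["gripper_force"],toC(s["position"]))
for th in np.linspace(.1,1.72,12):
    move_l(ball(th),feed=.08); s=sense();print(th,s["wrist_force"],s["finger_gap"],s["time_s"])
command_gripper(.045); q=sense()["position"]; move_l(q+[0,0,.07],feed=.15)
movep(W(-.14,.0,.27),down(YY))
p,d,P=snap("wrist","w4.png")
p,d,P=snap("side","s4.png")
E
```

```text
False
0.01951199232057323 38.955246806144714 [-0.113 -0.028  0.05 ]
0.1 [ 2.815  3.439 -0.244] 0.019354718060599192 14.4917
0.24727272727272726 [3.782 3.7   0.092] 0.019852117792287308 14.7917
0.39454545454545453 [ 3.947  5.181 -0.383] 0.01961709356510503 15.0917
0.5418181818181818 [2.791 4.497 0.146] 0.019435661632682625 15.3917
0.689090909090909 [ 2.113  5.968 -1.921] 0.019720441015937458 15.6917
0.8363636363636362 [ 2.432  5.946 -1.054] 0.019385390276112538 15.9917
0.9836363636363635 [ 1.854  6.499 -0.444] 0.019185739536646318 16.2917
1.1309090909090909 [-0.026  5.924 -0.201] 0.01977977073993784 16.5917
1.278181818181818 [ 0.274  6.561 -0.367] 0.01921612707322738 16.8917
1.4254545454545453 [-0.241  7.396 -0.163] 0.019217821480211002 17.1917
1.5727272727272725 [-0.248  6.415 -0.728] 0.01927386341038479 17.4917
1.72 [-0.67   6.333 -0.275] 0.019241969891080634 17.7917
```

View pics/w4.png

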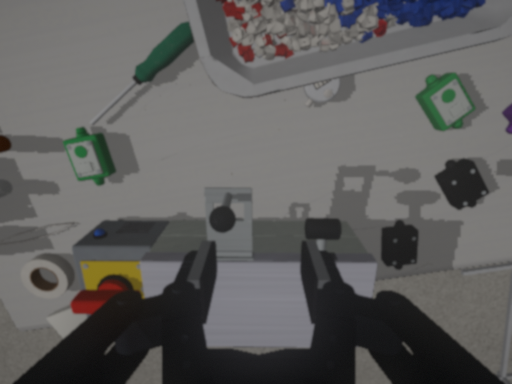

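The hasp is now up, with its strap and ball at (222,217). Next the lid.

Run:
```python
from h import *
np.set_printoptions(precision=3,suppress=True)
command_gripper(.06,80)
movep(pull(0)+[0,0,.09],down(YY))
print(move_l(pull(0),feed=.08,until_force=12))
command_gripper(.02,80); s=sense();print(s["finger_gap"],s["gripper_force"],toC(s["position"]))
for ph in np.linspace(.1,1.74,14):
    move_l(pull(ph),feed=.08); s=sense();print(ph,s["wrist_force"],s["ft_torque"],s["finger_gap"],s["time_s"])
    if s["finger_gap"]<.025 or np.linalg.norm(s["wrist_force"])>50: break
p,d,P=snap("side","s5.png")
```

```text
False
0.03284188327186151 79.94936943054199 [-0.091  0.067  0.117]
0.1 [ 3.536  5.443 -3.238] [ 1.198 -0.221 -0.178] 0.03246118988497023 21.9167
0.22615384615384615 [ 5.192  5.004 -4.373] [ 1.17  -0.299 -0.014] 0.032578341945381256 22.3
0.3523076923076923 [ 4.208  4.85  -5.884] [ 1.285 -0.358 -0.266] 0.03256445111646202 22.6833
0.4784615384615384 [ 5.288  4.768 -6.867] [ 1.386 -0.287 -0.208] 0.032676121459098456 23.0667
0.6046153846153846 [ 3.295  5.438 -6.367] [ 1.371 -0.131 -0.19 ] 0.032559916167597826 23.45
0.7307692307692307 [ 2.949  4.97  -8.406] [1.344 0.121 0.101] 0.032948101582953165 23.8333
0.8569230769230768 [ 1.27   5.889 -6.354] [ 1.275  0.268 -0.273] 0.03232710022002433 24.2167
0.983076923076923 [ 0.588  5.558 -6.217] [1.29  0.765 0.131] 0.032520992842858386 24.6
1.1092307692307692 [-0.243  5.946 -5.842] [ 1.127  0.801 -0.36 ] 0.03248963256477451 24.9833
1.2353846153846153 [-2.013  4.531 -3.381] [1.065 1.127 0.124] 0.03246971281910973 25.3667
1.3615384615384616 [-0.696  4.103 -2.336] [ 0.941  0.98  -0.257] 0.03231557940354082 25.75
1.4876923076923076 [-1.41   4.824 -4.078] [ 0.974  0.765 -0.375] 0.032382815800481 26.1333
1.6138461538461537 [ 0.426  5.356 -3.379] [ 0.969  0.578 -0.274] 0.03216776605535818 26.5167
1.74 [-0.076  4.407 -2.607] [1.234 0.531 0.202] 0.03201146754229497 26.9
```

View pics/s5.png

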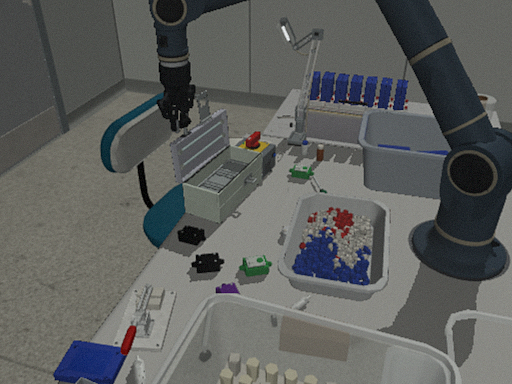

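The lid is fully back at (200,140). I release it and measure each valve from close above.

```bash
cat >> h.py <<'E'
def valve(xy,fn=None,back=.0):
    # look from above (hover already done); returns centre, size, angle of the long axis
    p,d,P=snap("wrist",fn); w=cloud(d,P)
    near=(np.hypot(w[...,0]-xy[0],w[...,1]-xy[1])<.09)
    h=hsv(p); g=near&(h[...,0]>45)&(h[...,0]<90)&(h[...,1]>90)
    m=near&(w[...,2]>.0205)&(w[...,2]<.035)
    for b in sorted(blobs(m,300),key=lambda b:-b[1][4]):
        if (g&cv2.dilate(b[0].astype(np.uint8),np.ones((7,7))).astype(bool)).sum()>100:
            r=rect(w[b[0]][:,:2]); gb=g&(w[...,2]>.004); return r,rect(w[gb][:,:2]),b[1]
E
python3 - <<'E'
from h import *
np.set_printoptions(precision=4,suppress=True)
move_l(pull(1.765),feed=.05); print(sense()["wrist_force"])
command_gripper(.065); q=sense()["position"]; move_l(q+[0,0,.08],feed=.2)
for n,xy in (("R",(.448,-.221)),("L",(.447,.215))):
    movep([xy[0]+.03,xy[1],.24],down(YY))
    print(n,valve(xy,f"v{n}.png"),sense()["time_s"])
p,d,P=snap("top","t6.png")
E
```

```text
[-2.314   4.8068 -1.3443]
R ((array([ 0.4398, -0.2211]), array([53.2899, 43.5559]), np.float64(0.008374589887728101)), (array([ 0.4513, -0.2145]), array([91.7386, 58.6646]), np.float64(0.5280311744690587)), array([ 229,  106,   46,   53, 1824], dtype=int32)) 29.5333
L ((array([0.449 , 0.2233]), array([53.4419, 43.3146]), np.float64(0.5164160969803007)), (array([0.4447, 0.2134]), array([83.7212, 61.4478]), np.float64(1.1770576801646602)), array([ 235,  111,   58,   59, 1782], dtype=int32)) 31.1833
```

View pics/vL.png

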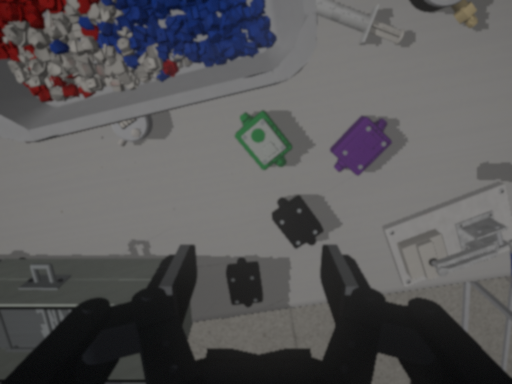

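The close look shows the left green valve at (263,140), with black look-alikes at (298,220) and (244,283) and purple at (361,145). Both green bodies measure 53×43 mm, as described. I take the right one first and re-measure it just before gripping.

```bash
cat >> h.py <<'E'
def pick(xy):
    movep([xy[0]+.03,xy[1],.24],down(YY)); r=valve(xy)
    (c,s,a)=r[0]; print("valve",c,s,a)
    assert abs(s[0]-54)<5 and abs(s[1]-44)<5
    cands=[a+np.pi/2+k*np.pi for k in(-1,0,1)]; y=min(cands,key=lambda v:abs(v-YY))
    command_gripper(.075,60)
    movep([c[0],c[1],.10],down(y)); move_l([c[0],c[1],.035],feed=.08,until_force=15)
    command_gripper(.03,60); s=sense(); print("grip",s["finger_gap"],s["gripper_force"],s["position"])
    move_l([c[0],c[1],.21],feed=.15); print("lift gap",sense()["finger_gap"])
def place(by):
    t=W(0,by,0); movep(t+[0,0,.21],down(YY)); print("over gap",sense()["finger_gap"],sense()["position"]-t)
    move_l(t+[0,0,.105],feed=.12)
    print("contact",move_l(t+[0,0,.088],feed=.03,until_force=6)); s=sense(); print(s["position"],s["finger_gap"],s["wrist_force"],s["time_s"])
E
python3 - <<'E'
from h import *
np.set_printoptions(precision=4,suppress=True)
p,d,P=snap("top"); w=cloud(d,P); m=(w[...,0]>.35)&(w[...,0]<.46)&(w[...,1]>.13)&(w[...,1]<.32)&(w[...,2]>.04)
print("tray z max",np.nanmax(w[m][:,2]),"x max",np.nanmax(w[m][:,0]))
pick((.44,-.221))
place(-.07)
E
```

```text
tray z max 0.6127240932253388 x max 0.45999428883456195
valve [ 0.4399 -0.2211] [53.3597 43.2393] 0.005251209594147932
grip 0.04220364602596937 61.134352684020996 [ 0.4403 -0.2211  0.0358]
lift gap 0.04240235905869638
over gap 0.04224786546866219 [-0.0008 -0.0008  0.2091]
contact True
[ 0.6069 -0.1034  0.0918] 0.04244958926778164 [-1.2066 -0.2334  5.1846] 38.8333
```

Run:
```python
from h import *
np.set_printoptions(precision=4,suppress=True)
command_gripper(.056); q=sense()["position"]; move_l(q+[0,0,.03],feed=.08); move_l(q+[0,0,.14],feed=.2)
movep(W(-.03,-.03,.27),down(YY))
p,d,P=snap("wrist","w7.png"); c=toC(cloud(d,P))
m=(c[...,2]>.074)&(c[...,2]<.090)&(abs(c[...,0])<.048)&(abs(c[...,1])<.112)
for b in blobs(m,200): print(b[1],rect(c[b[0]][:,:2]),np.nanmedian(c[b[0]][:,2]))
m=(c[...,2]>.060)&(c[...,2]<.068)&(abs(c[...,0])<.048)&(abs(c[...,1])<.112)
print("rack wires",rect(c[m][:,:2]))
# rim
m=(abs(c[...,2]-.1)<.004)&(abs(c[...,0])<.07)&(abs(c[...,1])<.13); print("rim",rect(c[m][:,:2]))
p,d,P=snap("top"); w=cloud(d,P); m=(w[...,0]>.35)&(w[...,0]<.46)&(w[...,1]>.13)&(w[...,1]<.30)&(w[...,2]>.035)&(w[...,2]<.15)
print("tray z",np.nanpercentile(w[m][:,2],[50,99]),"x max",np.nanpercentile(w[m][:,0],99))
```

```text
[ 201  173   41   51 1819] (array([ 0.0001, -0.0711]), array([59.5454, 44.2022]), np.float64(0.002770300788941249)) 0.08171844147075485
rack wires (array([ 0.0027, -0.0003]), array([206.3447,  90.2713]), np.float64(-1.5676361368816991))
rim (array([0.0071, 0.0006]), array([245.4495, 125.947 ]), np.float64(1.5686925626917887))
tray z [0.0588 0.0662] x max 0.3943587601332227
```

View pics/w7.png

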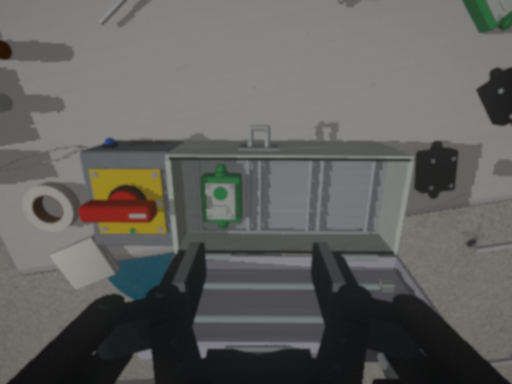

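The right valve lies flat in bay 3 at (221,197), white cover up, with its top at z=82 mm as it should be. Now the left one into bay 1.

Run:
```python
from h import *
np.set_printoptions(precision=4,suppress=True)
pick((.449,.2233))
place(.07)
```

```text
valve [0.449  0.2235] [53.6572 43.5504] 0.509633291999978
grip 0.04239450393309752 61.23840093612671 [0.4493 0.2238 0.0358]
lift gap 0.04205111796260832
over gap 0.04226469803202063 [-0.0013  0.0027  0.2101]
contact True
[0.6313 0.0345 0.0918] 0.04233354255336242 [-0.5169 -0.5549  3.4868] 48.1667
```

Run:
```python
from h import *
np.set_printoptions(precision=4,suppress=True)
command_gripper(.056); q=sense()["position"]; move_l(q+[0,0,.03],feed=.08); move_l(q+[0,0,.14],feed=.2)
movep(W(-.05,.0,.29),down(YY))
p,d,P=snap("wrist","w8.png"); c=toC(cloud(d,P)); h=hsv(p)
m=(c[...,2]>.074)&(c[...,2]<.090)&(abs(c[...,0])<.048)&(abs(c[...,1])<.112)
for b in blobs(m,200): print(b[1],rect(c[b[0]][:,:2]),np.nanmedian(c[b[0]][:,2]))
p,d,P=snap("top","t8.png")
# lid pull position
m=(h[...,2]<70)&(c[...,2]>.2)&(c[...,0]>.05)&(c[...,0]<.13)
for b in blobs(m,40): print("dark",b[1],np.nanmedian(c[b[0]],0))
```

```text
[ 181  185   40   47 1554] (array([-0.0005, -0.071 ]), array([59.2946, 44.1526]), np.float64(0.004189631451601672)) 0.08179698573498553
[ 299  186   39   46 1575] (array([-0.0001,  0.0687]), array([58.5004, 44.0769]), np.float64(0.0033870597690792703)) 0.08161094939615571
dark [363 376  11   8  68] [0.0661 0.0775 0.245 ]
```

View pics/w8.png

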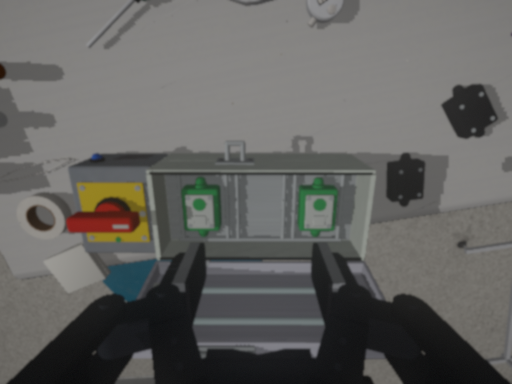

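View pics/t8.png

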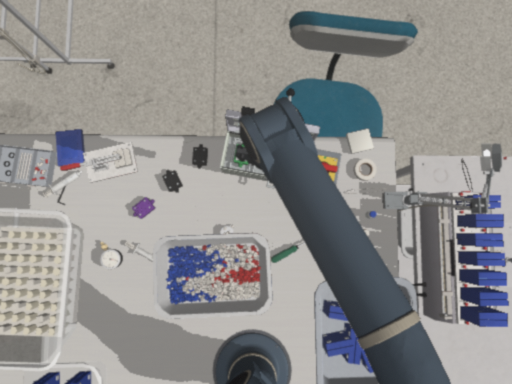

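Both valves lie in bays 1 and 3 (wrist view (317,207) and (202,207)), flat, aligned and cover up. The top view shows no other green body. Now I shut the lid.

Run:
```python
from h import *
np.set_printoptions(precision=3,suppress=True)
command_gripper(.06,80)
movep(pull(1.75)+[0,0,.08],down(YY))
print(move_l(pull(1.75),feed=.06,until_force=12))
command_gripper(.02,80); s=sense();print(s["finger_gap"],s["gripper_force"],toC(s["position"]))
for ph in np.linspace(1.65,.0,14):
    move_l(pull(ph),feed=.08); s=sense();print(ph,s["wrist_force"],s["finger_gap"],s["time_s"])
    if s["finger_gap"]<.025 or np.linalg.norm(s["wrist_force"])>50: break
print(move_l(pull(-.02),feed=.03,until_force=12),sense()["wrist_force"],toC(sense()["position"]))
command_gripper(.06); q=sense()["position"]; move_l(q+[0,0,.12],feed=.15)
movep(W(-.14,.0,.27),down(YY))
p,d,P=snap("wrist","w9.png"); c=toC(cloud(d,P)); h=hsv(p)
m=(abs(c[...,0]+.02)<.02)&(abs(c[...,1])<.1)&(c[...,2]<.14); print("lid z",np.nanpercentile(c[m][:,2],[5,50,95]))
m=(h[...,2]<70)&(c[...,2]>.15)&(c[...,0]<-.09)&(c[...,0]>-.15)&(abs(c[...,1])<.08)
for b in blobs(m,60): q=c[b[0]]; print("ball",b[1],np.nanmin(q,0),np.nanmax(q,0))
```

```text
False
0.031962134349050694 78.96531343460083 [0.091 0.066 0.249]
1.65 [ 3.372  4.477 -2.616] 0.031837686062059424 53.3667
1.523076923076923 [ 3.022  4.793 -1.702] 0.03176905577587338 53.75
1.396153846153846 [3.359 5.026 0.913] 0.03190274867622498 54.1333
1.2692307692307692 [2.933 4.476 3.294] 0.03172525624974154 54.5167
1.1423076923076922 [2.074 2.192 6.442] 0.03207799305891549 54.9
1.0153846153846153 [-1.453  4.079 10.759] 0.032105179686117334 55.2833
0.8884615384615384 [-4.813  2.858 11.986] 0.0321018400684746 55.6667
0.7615384615384615 [-6.342  4.182 13.197] 0.03225829791847705 56.05
0.6346153846153846 [-8.526  2.87  12.911] 0.03202591400745506 56.4333
0.5076923076923077 [-6.781  5.481  7.919] 0.032127521740298585 56.8167
0.38076923076923075 [-7.41   6.033  6.032] 0.03195233743325855 57.2
0.25384615384615383 [-7.411  7.013  3.773] 0.03192066594032377 57.5833
0.12692307692307692 [-5.898  6.828  0.83 ] 0.03223518113580957 57.9667
0.0 [-5.78   6.107  2.193] 0.032110575996677534 58.35
False [-13.768   3.134  23.948] [-0.094  0.067  0.116]
lid z [0.119 0.12  0.121]
ball [212 206  27  26 533] [-0.136 -0.039  0.162] [-0.117 -0.018  0.176]
ball [174 244  28  80 906] [-0.15  -0.036  0.25 ] [-0.13  -0.031  0.292]
ball [316 244  30  80 927] [-0.15   0.028  0.25 ] [-0.13   0.033  0.292]
ball [154 253  27  33 323] [-0.148 -0.046  0.256] [-0.146 -0.04   0.282]
ball [337 253  25  32 312] [-0.148  0.037  0.256] [-0.147  0.042  0.283]
ball [  57  298   90   86 3547] [-0.15  -0.064  0.291] [-0.128 -0.043  0.329]
ball [ 371  299   89   85 3541] [-0.15   0.039  0.292] [-0.127  0.061  0.329]
```

The lid is shut (top at 120 mm) and the ball is at hasp angle ≈1.65. I swing the hasp down.

Run:
```python
from h import *
np.set_printoptions(precision=3,suppress=True)
command_gripper(.045,40)
movep(ball(1.65)+[0,0,.07],down(YY))
print(move_l(ball(1.65),feed=.06,until_force=12))
command_gripper(.01,40); s=sense();print(s["finger_gap"],s["gripper_force"],toC(s["position"]))
for th in np.linspace(1.55,.0,12):
    move_l(ball(th),feed=.08); s=sense();print(th,s["wrist_force"],s["finger_gap"],s["time_s"])
    if s["finger_gap"]<.015 or np.linalg.norm(s["wrist_force"])>40: break
print(move_l(ball(-.05),feed=.03,until_force=12),sense()["wrist_force"],toC(sense()["position"]))
command_gripper(.045); q=sense()["position"]; move_l(q+[0,0,.14],feed=.15)
movep(W(-.14,.0,.25),down(YY))
p,d,P=snap("wrist","w10.png"); c=toC(cloud(d,P)); h=hsv(p)
m=(abs(c[...,0]+.02)<.02)&(abs(c[...,1])<.1)&(c[...,2]<.14); print("lid z",np.nanpercentile(c[m][:,2],[5,50,95]))
m=(h[...,2]<70)&(c[...,2]>.03)&(c[...,2]<.08)&(c[...,0]<-.09)&(c[...,0]>-.15)&(abs(c[...,1])<.08)
for b in blobs(m,60): q=c[b[0]]; print("ball",b[1],np.nanmin(q,0),np.nanmax(q,0))
```

```text
False
0.01959109436845807 38.974286913871765 [-0.125 -0.028  0.171]
1.55 [ 0.635  4.675 -0.374] 0.01946947932997851 62.9417
1.4090909090909092 [ 2.717  4.7   -0.758] 0.01948777265498076 63.2333
1.2681818181818183 [ 2.907  3.724 -0.586] 0.019377792489311683 63.525
1.1272727272727274 [ 3.215  4.791 -0.133] 0.01975930978874179 63.8167
0.9863636363636364 [3.882 6.02  0.207] 0.019296772856106183 64.1083
0.8454545454545456 [2.959 5.182 0.362] 0.019570923475913726 64.4
0.7045454545454546 [3.325 4.752 2.017] 0.019243483766877005 64.6917
0.5636363636363637 [3.029 4.079 0.836] 0.01950459909944612 64.9833
0.42272727272727284 [2.367 5.591 0.935] 0.019478772630165682 65.275
0.28181818181818197 [1.519 4.639 1.508] 0.019206426799869277 65.5667
0.1409090909090911 [1.532 4.72  1.668] 0.019333643723876894 65.8583
0.0 [1.457 5.196 1.234] 0.019407743481187505 66.15
True [-2.224 -1.22   6.781] [-0.113 -0.028  0.047]
lid z [0.119 0.12  0.121]
ball [225 185  18  18 243] [-0.123 -0.039  0.046] [-0.104 -0.019  0.056]
```

View pics/w10.png

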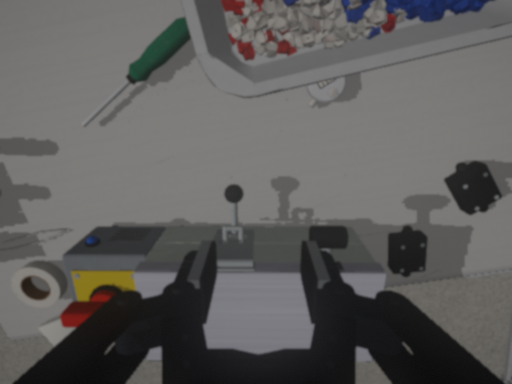

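The hasp hangs flat with the staple through its slot at (233,233), and the ball is back where it was. Last, I turn the isolator on.

Run:
```python
from h import *
np.set_printoptions(precision=3,suppress=True)
iso=np.array([.5895,-.2000,.118]); yw=YY-np.pi
command_gripper(.045,60)
movep(iso+[0,0,.12],down(YAW)); movep(iso+[0,0,.06],down(YAW))
print(move_l(iso,feed=.06,until_force=15))
command_gripper(.01,60); s=sense();print(s["finger_gap"],s["gripper_force"],s["joint_pos"])
for a in np.arange(1,7)*np.pi/12:
    move_l(iso,down(YAW-a),feed=.05); s=sense();print(a,s["ft_torque"],s["wrist_force"],s["time_s"])
command_gripper(.05); move_l(iso+[0,0,.15],feed=.15); sleep(.3)
p,d,P=snap("wrist","w11.png"); h=hsv(p); c=toC(cloud(d,P))
red=((h[...,0]<8)|(h[...,0]>172))&(h[...,1]>120)&(c[...,2]>.115)&(c[...,1]<-.1)
b=max(blobs(red,50),key=lambda b:b[1][4]); print(rect(c[b[0]][:,:2]))
```

```text
False
0.01665782533789055 60.227952003479004 [ 0.709  0.614 -0.633  1.763  0.446  0.913 -0.291]
0.2617993877991494 [0.245 1.021 0.124] [-4.296  0.623  6.655] 71.7583
0.5235987755982988 [0.354 1.369 0.242] [-4.222  0.763  9.389] 72.1667
0.7853981633974483 [0.215 1.333 0.005] [-3.481  1.038  9.137] 72.575
1.0471975511965976 [ 0.423  1.067 -0.153] [-4.592  0.769  5.448] 72.9833
1.3089969389957472 [ 0.23   1.064 -0.142] [-3.722  1.756  8.129] 73.3917
1.5707963267948966 [ 0.371  0.922 -0.029] [-4.913  2.056  7.921] 73.8
(array([ 0.   , -0.169]), array([68.764, 16.905]), np.float64(0.01018686476774322))
```

View pics/w11.png

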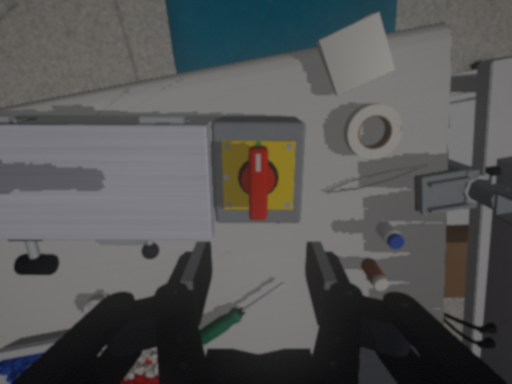

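The isolator is ON, with its mark at the green dot (258,160). The lid is shut, the hasp is down, and both vials stand where they were. I hand the job in.

```bash
python3 -c "
from rig import *
print(finish_job())"
```

```text
the job is handed in; nothing more can be done
None
```

I handed the job in with both green valve bodies flat in bays 1 and 3 (cover up, lengthwise), the lid shut, the hasp down over its staple and the isolator turned on last; the hand-in returned no verdict.

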